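# Unbolt the poisons chest

## Task

The poisons chest in the chemical store is shut with a sliding bolt that a sprung red catch keeps locked. Press the red catch right down with one fingertip and, keeping it held down all the way, draw the bolt fully back out of its keep with the other fingertip behind its black knob; then let go, so that the catch springs up and locks the bolt open, and come away. Grasp and pick up nothing, and leave the padlock, the bottle and the jar as they are.

Things in the scene. Friction and masses are not known exactly. Their poses are not given: they have to be found in the camera images.
- chest: Grey fixed steel chest, 290 x 430 mm in plan (its x, y), 142 mm high, its white lid in two leaves that meet at a seam. Origin: centre of its underside; z up. The bolt lies on the lid along the chest's y axis at x = -20 mm; it is shot towards +y and drawn towards -y. Nothing along the bolt but knob and catch stands over 24 mm above the lid.
- catch_top (a point): Centre of the top of the red spring catch, a level thumb plate 34 mm long along the chest's y, 22 mm wide, that moves straight down. Its top is 35 mm above the lid when up (11 mm proud of its steel housing, which is 50 x 40 mm and 24 mm high), 26 mm when fully pressed. It lies 59 mm to the -y side of the knob while the bolt is shut.
- bolt_knob (a point): Centre of the top of the bolt's knob: an upright black post on the flat bolt, 12 mm thick with a 15 mm head, from 17 mm (the bolt's top) to 55 mm above the lid. It moves with the bolt, 30 mm towards the chest's -y (towards the catch) from shut to fully back, where it still clears the thumb plate by 6 mm.
- keep (a point): Top of the steel keep strap, 16 mm long along y and 22 mm above the lid, that the bolt's end enters when shut. An equal guide strap, fixed 31 mm nearer the knob, leaves 22 mm between itself and the knob while the bolt is shut; it is lower than the pressed catch.
- catch (a joint): How far the catch is pressed, m: 0 = up, 0.009 = fully down. Spring: 3 N at first, 8 N fully down. Up, it blocks the bolt, both shut and fully back. It clears the bolt once pressed over 0.0045; pressed less on the way it would drag on the bolt.
- bolt (a joint): How far the bolt is drawn, m: 0 = shut, 0.030 = fully back against its stop. It needs about 2 N to slide while the catch is held down; with the catch up it gives 1.5 mm only. The catch can spring up again at 0.026 or more.
- padlock_mid (a point): Middle of the removed brass padlock (body 34 x 40 x 16 mm, open steel shackle) lying loose on the chest lid, not to be disturbed.
- bottle_mid (a point): Middle of a loose white chemical bottle with a green cap, 72 mm in diameter, 175 mm high, standing on the table at one end of the chest, not to be disturbed.
- jar_mid (a point): Middle of a loose white jar with a red lid, 72 mm in diameter, 100 mm high, standing on the table at the other end of the chest, not to be disturbed.

How it is judged (in metres and radians):
On the way, in this order (a step that is already met when the one before it is completed fails the run):
1. a fingertip holds the catch down while the bolt is still shut (value of joint catch above 0.0055 m and contact force between the fingers and catch above 0.5 N and value of joint bolt below 0.005 m), for 0.05 s.
2. with the catch still held down by a fingertip, the bolt is drawn fully back (value of joint catch above 0.005 m and contact force between the fingers and catch above 0.5 N and value of joint bolt above 0.026 m), for 0.05 s.
At the end, for the whole second after the job is handed in: The bolt is drawn back at least 25.5 of its 30 mm, the catch has sprung up to within 1.5 mm and so locks it open, and the padlock, the bottle and the jar are within 15 mm of where they were (value of joint bolt above 0.0255 m and value of joint catch below 0.0015 m and distance of each of padlock_mid, bottle_mid, jar_mid from where it was at the start of the episode below 0.015 m); the robot touches nothing.
It fails at once if the catch is let up while the bolt is on its way (value of joint bolt between 0.005 and 0.023 m and value of joint catch below 0.0048 m).
It fails at once if the padlock, the bottle or the jar is lifted, carried or pushed away (distance of any of padlock_mid, bottle_mid, jar_mid from where it was at the start of the episode above 0.015 m).
It also fails if it takes over 42 s, if anything falls off the work surface, if the arm or the gripper's body presses on something with over 40 N, if the wrist force passes 120 N, or if a joint passes its speed limit or range.

## Robot

A 7-joint arm with a two-finger parallel gripper is mounted at the origin on the work surface. World frame = base frame: x ahead of the robot, y to its left, z up, the work surface at z = 0. Lengths are in m, angles in degrees, forces in N, time in s.
With the tool pointing down it reaches from about 0.35 to 0.775 m from the base axis. Payload 3.1 kg.
Tool frame: the origin (TCP) lies on the centre line of the jaws, within the pads' length; the fingertips stand 11 mm ahead of it and the grasp point (between the pads) lies 8 mm behind it; x points along the fingers, y is the direction in which the jaws open and shut, and the axes are right-handed (so a half turn about x gives the same grasp; the last joint's range is limited). The gripper opens to 85 mm and grips with 20 to 120 N. Pads are 22 mm wide; open, the fingers measure 114 mm over their backs; the gripper's body (76 mm by 85 mm) begins 54 mm behind the grasp point. The pads swing forward as they close: fully open they stand 13 mm farther back than shut.
Start: joints at [71.752, 17.813, 0.802, 86.603, -0.252, 75.585, -1.558], TCP at [0.15, -0.529, 0.242] pointing down, gripper open.
Joint ranges: [-154.91, 154.91], [-16.99, 109.72], [-72.82, 74.43], [7.12, 147.25], [-82.49, 262.49], [11.32, 116.49], [-174.64, 174.64]. Speed limits (degrees/s): [159.86, 159.86, 180, 180, 180, 180, 180].

## Interface

Orientations are given as [roll, pitch, yaw] about the fixed x, y, z axes, in that order (R = Rz(yaw) Ry(pitch) Rx(roll)).
In Python, from station import monitor, viewer, arm gives the robot as it stands.
- The arm moves only by the tool play_rows, never from a script. Its argument "motion" is a list of rows, each a list of 7 numbers: the shift along the world's x, y, z in m, then the turn, a rotation vector about the world's x, y, z in degrees, then the opening, from 0 (shut) to 1 (fully open). A call has 1 to 20 rows; each row shifts and turns the commanded pose from where the row before left it; what a row does not reach is not made up. A row lasts 1/12 s, in which the tool goes at most 41.7 mm and 7.16 degrees, less where a joint would pass 70% of its speed; a pose out of reach is approached as far as the arm can. A call is refused whole if a number of a shift passes 0.0417 or a number of a turn 7.16, either way. A call with a gripper value outside its range is refused whole. The fingers move at their own pace and stop on an object; "grip_force" is the grip in N (left out, the last holds). Time passes only in rows, so rows that do not move let the fingers close. It gives the time, the measured TCP pose, the force and the opening at its end, in the units of the state.
- monitor.observe(): the state, without advancing time (a new reading comes with each control period).
- viewer.grab_frame(name): name is "scene" or "side" or "wrist"; returns a dict with "img" (480x640x3 uint8, blue, green, red), "intrinsics" (3x3 intrinsics, pixels), "rvec" (rotation vector, rad) and "tvec" (3), from world to camera coordinates, as OpenCV has them. Camera axes: x right, y down, z forward; pixel columns grow to the right and rows downward; lengths in m; the calibration is good to about 2 mm. A picture is of the moment at which its call begins. There is no depth.
- arm.job_done(): hands the job in, once; it reports no verdict.
The state is a dict: "time_s": time; "joint_positions": joint angles; "joint_velocities": joint speeds; "effort": joint torques, N m; "eef_pos": TCP position; "ee_rot": TCP orientation; "wrist_force": force on the tool from outside, world axes, zero at the start; "ft_torque": the same for the moment, N m; "grip_width": finger opening in m.
Only numpy, scipy, OpenCV 4.12 (cv2) and the standard library are available. Lean on these libraries where they do the work, as an engineer would, in place of code of your own. Each camera call takes 0.05 s, during which the arm holds its last target.

## Working session

There is one attempt and no reset: what is moved stays moved. The work goes in short steps, Python scripts to look and compute and a tool call to move; the robot and the scene stay as the last step left them, time stands still between calls to the robot, and variables do not carry over. Pictures are saved under pics/ and viewed, and the job is handed in when it is done.

Besides the shell and the picture viewer there is one more tool, called after "Emit:" as name(argument=value, ...) on one line, values as JSON. play_rows: Moves the arm, as the interface text tells. Its arguments: {"type":"object","properties":{"motion":{"type":"array"},"grip_force":{"type":"number"}},"required":["motion"]}

```bash
mkdir -p pics
cat > h.py <<'E'
from station import monitor, viewer, arm
import cv2, numpy as np
def grab(n,f):
    d=viewer.grab_frame(n); cv2.imwrite('pics/'+f+'.png',d['img'])
    np.savez('pics/'+f+'.npz',K=d['intrinsics'],r=d['rvec'],t=d['tvec'],img=d['img'])
def load(f): return np.load('pics/'+f+'.npz')
def onz(f,uv,z):
    d=load(f);R=cv2.Rodrigues(d['r'])[0];C=-R.T@d['t'].ravel()
    v=R.T@np.linalg.inv(d['K'])@np.array([uv[0],uv[1],1.]); return C+v*(z-C[2])/v[2]
def proj(f,p):
    d=load(f);return cv2.projectPoints(np.array(p,float).reshape(-1,1,3),d['r'],d['t'],d['K'],None)[0].reshape(-1,2)
def tri(fs,uvs):
    A=[];b=[]
    for f,uv in zip(fs,uvs):
        d=load(f);R=cv2.Rodrigues(d['r'])[0];C=-R.T@d['t'].ravel()
        v=R.T@np.linalg.inv(d['K'])@np.array([uv[0],uv[1],1.]);v/=np.linalg.norm(v)
        P=np.eye(3)-np.outer(v,v);A.append(P);b.append(P@C)
    x=np.linalg.lstsq(np.vstack(A),np.hstack(b),rcond=None)[0]
    return x,[proj(f,x)[0] for f in fs]
def crop(f,x0,y0,x1,y1,s,o):
    cv2.imwrite('pics/'+o+'.png',cv2.resize(load(f)['img'][y0:y1,x0:x1],None,fx=s,fy=s,interpolation=cv2.INTER_CUBIC))
E
python3 -c "
from h import *
for n in ['scene','side','wrist']: grab(n,n+'0')
print(monitor.observe())"
```

```text
{'time_s': 0.15, 'joint_positions': array([71.75219569, 17.85154524,  0.80169322, 86.67071455, -0.25239245,
       75.58490527, -1.55762926]), 'joint_velocities': array([ 0.10753213, -0.19821242,  0.04446333, -0.31300175,  0.04605698,
       -0.00238338,  0.05741317]), 'effort': array([ 5.17557692e-04, -3.80269647e+01,  1.46318176e-01, -2.30846483e+01,
        1.23006315e-02,  9.72951326e-03,  6.75082134e-06]), 'eef_pos': array([ 0.15016762, -0.52854522,  0.24145593]), 'ee_rot': array([-87.66897611,  89.89459842, 108.19481627]), 'wrist_force': array([-1.0358333 , -0.73850141, -0.59013065]), 'ft_torque': array([ 0.01658829, -0.00027166, -0.06369982]), 'grip_width': 0.08520380340444202}
```

View pics/scene0.png

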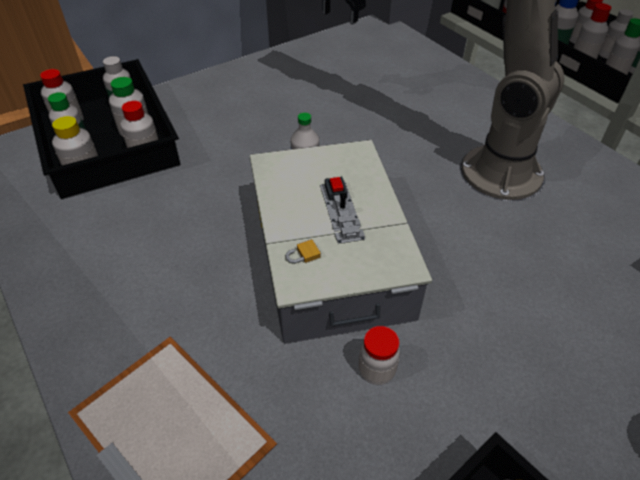

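View pics/side0.png

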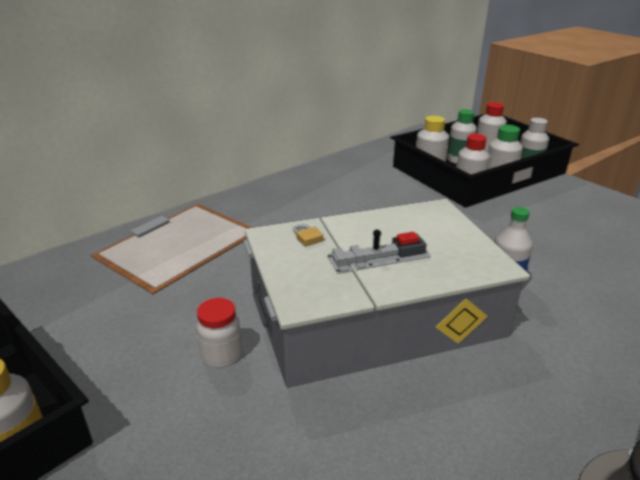

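View pics/wrist0.png

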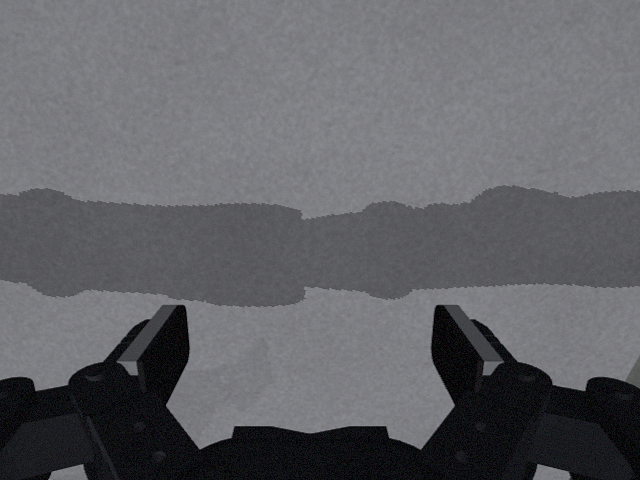

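The scene view shows the lid with corners near (251,155), (373,142), (430,278) and (275,308). The red catch is at about (337,184), the knob at (343,200) and the padlock at (308,251). The bottle stands beyond the catch end and the jar at the keep end. I'll enlarge both views.

```bash
python3 -c "
from h import *
crop('scene0',240,130,440,280,4,'s1'); crop('side0',230,190,430,340,4,'d1'); crop('scene0',300,170,380,250,8,'s2'); crop('side0',320,220,440,280,6,'d2')"
```

```text
(no output)
```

View pics/s2.png

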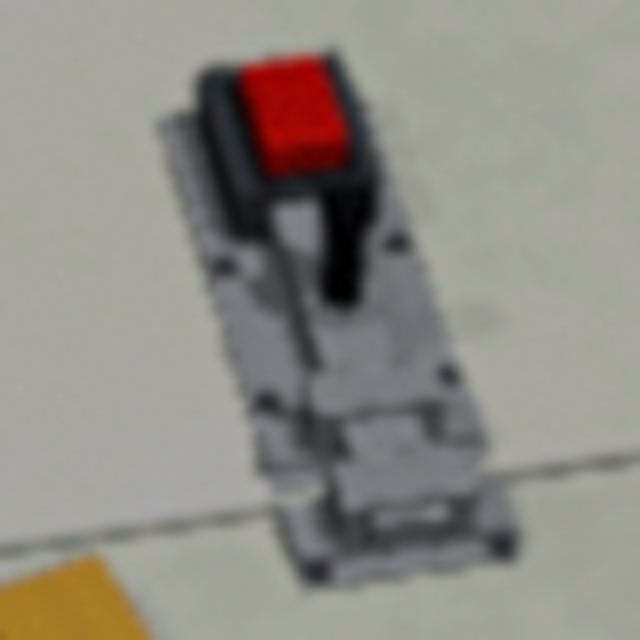

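View pics/d2.png

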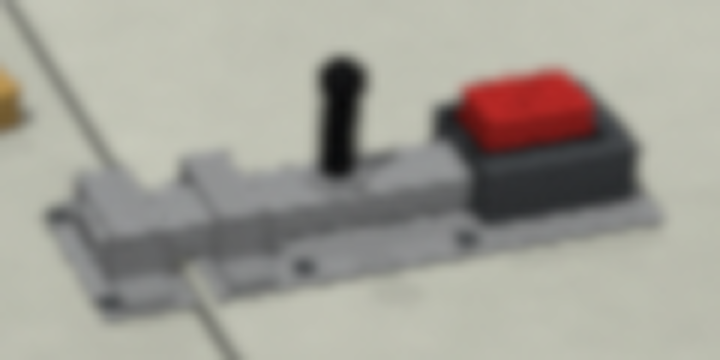

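View pics/s1.png

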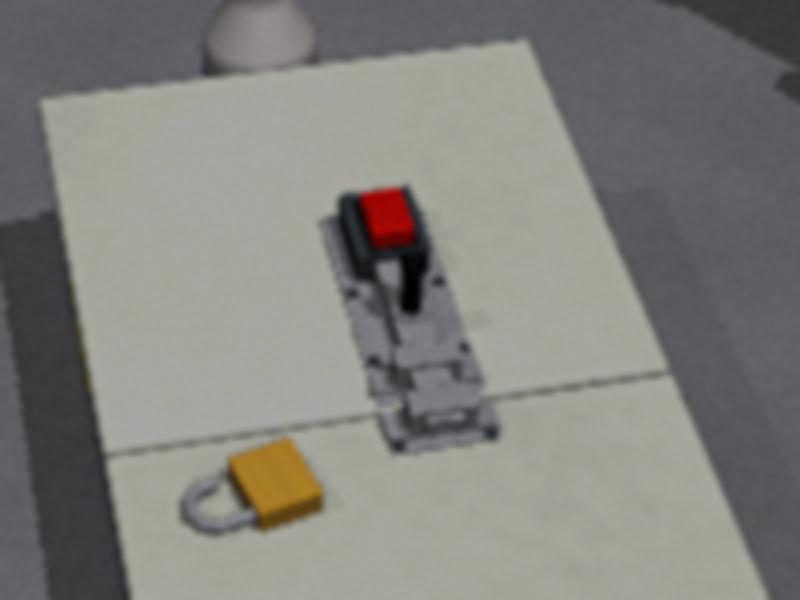

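```bash
python3 -c "
from h import *
from scipy.optimize import least_squares
import cv2
# corner refine of lid corners
for f,cs in [('scene0',[(251,155),(373,142),(430,278),(275,308)]),('side0',[(246,233),(451,202),(528,274),(287,324)])]:
    g=cv2.cvtColor(load(f)['img'],6)
    c=cv2.cornerSubPix(g,np.array(cs,np.float32).reshape(-1,1,2),(6,6),(-1,-1),(3,50,.01)).reshape(-1,2);print(f,c)
    print([onz(f,x,.142).round(4) for x in c])
print(tri(['scene0','side0'],[(336.6,183.1),(407.8,236.5)]))
print(onz('scene0',(336.6,183.1),.177),onz('side0',(407.8,236.5),.177))
print('knobtop side',onz('side0',(320+342/6,220+64/6),.197))
"
```

```text
scene0 [[249.57832 154.62148]
 [371.1222  139.60133]
 [431.63748 280.2133 ]
 [277.53183 306.40033]]
[array([ 0.5864, -0.2724,  0.142 ]), array([ 0.3219, -0.1604,  0.142 ]), array([0.4905, 0.2344, 0.142 ]), array([0.7553, 0.1238, 0.142 ])]
side0 [[246.30283 228.54263]
 [447.0692  197.74217]
 [530.2163  275.3739 ]
 [287.      324.     ]]
[array([0.7477, 0.1199, 0.142 ]), array([ 0.5818, -0.2719,  0.142 ]), array([ 0.3164, -0.1559,  0.142 ]), array([0.4808, 0.2276, 0.142 ])]
(array([ 0.49977042, -0.05400989,  0.17237784]), [array([336.63806716, 183.24642025]), array([407.91453414, 236.36043577])])
[ 0.50270555 -0.0502754   0.177     ] [ 0.49481684 -0.04755887  0.177     ]
knobtop side [0.5203919  0.00389045 0.197     ]
```

View pics/d1.png

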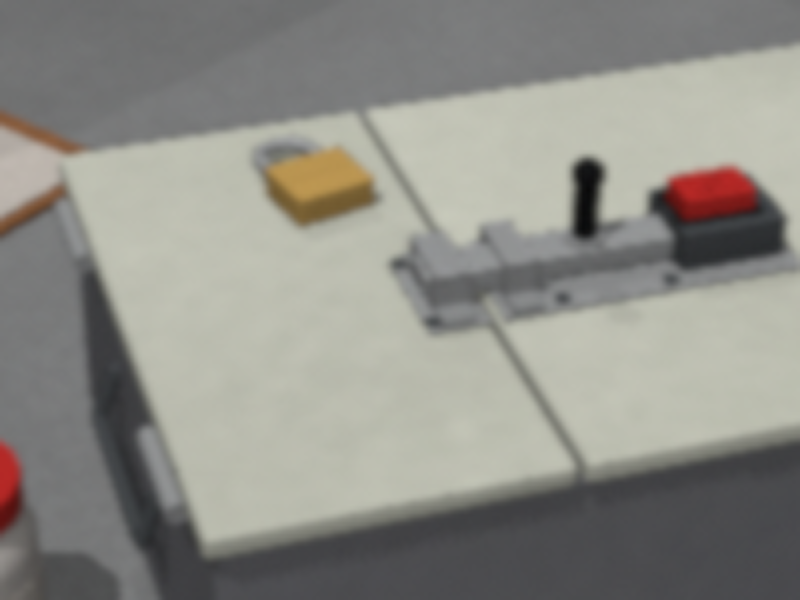

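```bash
python3 -c "
from h import *
from scipy.optimize import least_squares
from scipy.spatial.transform import Rotation as Ro
s=monitor.observe();r=s['ee_rot'];R=Ro.from_euler('xyz',r,degrees=True).as_matrix();print(R.round(3))
obs={'scene0':[((-145,-215),(371.8,140.6)),((145,-215),(250.5,155)),((-145,215),(430.5,279.5)),((145,215),(275.5,308.5))],
'side0':[((145,215),(246.2,230)),((-145,215),(281.5,329)),((145,-215),(447,200)),((-145,-215),(530,276))]}
def P(p,q):
    c,s_=np.cos(p[2]),np.sin(p[2]);return np.array([[p[0]+c*a/1e3-s_*b/1e3,p[1]+s_*a/1e3+c*b/1e3,.142] for a,b in q])
for fs in (['scene0'],['side0'],['scene0','side0']):
    f=lambda p:np.concatenate([(proj(k,P(p,[o[0] for o in obs[k]]))-[o[1] for o in obs[k]]).ravel() for k in fs])
    o=least_squares(f,[.53,-.02,-.4]);print(o.x[:2],np.degrees(o.x[2]),o.fun.round(1))
"
```

```text
[[-0.001  0.273 -0.962]
 [ 0.002 -0.962 -0.273]
 [-1.    -0.002  0.   ]]
[ 0.5402226  -0.01784789] -23.34525187755583 [ 0.  -0.4 -1.6 -0.2  1.3  2.1 -0.  -1.9]
[ 0.52951878 -0.0149417 ] -22.87024075696934 [-2.6 -0.  -0.4 -1.1  0.2 -1.5  2.7  0.3]
[ 0.53529872 -0.01847827] -23.197668834527015 [ 1.2 -1.4 -0.1 -1.   3.3  0.5  2.5 -3.3 -2.5 -2.2 -1.6 -4.5 -0.3 -2.8
  0.7 -1.6]
```

Emit:
play_rows(motion=[[0,0,0.04,0,0,0,1],[0,0,0.04,0,0,0,1],[0,0,0.03,0,0,0,1],[0.022,0.03,0,0,0,-2.44,1],[0.022,0.03,0,0,0,-2.44,1],[0.022,0.03,0,0,0,-2.44,1],[0.022,0.03,0,0,0,-2.44,1],[0.022,0.03,0,0,0,-2.44,1],[0.022,0.03,0,0,0,-2.44,1],[0.022,0.03,0,0,0,-2.44,1],[0.022,0.03,0,0,0,-2.44,1],[0.022,0.03,0,0,0,-2.44,1],[0.022,0.03,0,0,0,-2.44,1],[0.022,0.03,0,0,0,-2.44,1],[0.022,0.03,0,0,0,-2.44,1],[0.022,0.03,0,0,0,-2.44,1],[0.022,0.03,0,0,0,-2.44,1],[0.022,0.03,0,0,0,-2.44,1],[0.022,0.03,0,0,0,-2.44,1]])

```text
time_s: 1.73
eef_pos: [0.5029, -0.0476, 0.3521]
ee_rot: [65.8, 90.0, -137.5]
wrist_force: [0.5, -0.9, 0.1]
grip_width: 0.0856
```

```bash
python3 -c "
from h import *
from scipy.spatial.transform import Rotation as Ro
grab('wrist','w1')
s=monitor.observe();R=Ro.from_euler('xyz',s['ee_rot'],degrees=True).as_matrix();print(s['time_s'],s['eef_pos'],R.round(4),s['joint_positions'].round(1))
d=load('w1');Rc=cv2.Rodrigues(d['r'])[0];C=-Rc.T@d['t'].ravel();print('cam',C,'in tool',R.T@(C-s['eef_pos']));print(Rc.round(3))
"
```

```text
1.7833 [ 0.50631564 -0.03798682  0.35140547] [[ 2.900e-03 -3.850e-01 -9.229e-01]
 [ 8.900e-03 -9.229e-01  3.850e-01]
 [-1.000e+00 -9.300e-03  7.000e-04]] [  24.3   12.6  -27.2   79.6    5.2   89.  -115. ]
cam [ 0.56767492 -0.07529878  0.48481634] in tool [-0.13355555  0.00956942 -0.07090096]
[[-0.395 -0.919  0.001]
 [-0.883  0.38   0.275]
 [-0.253  0.108 -0.961]]
```

View pics/w1.png

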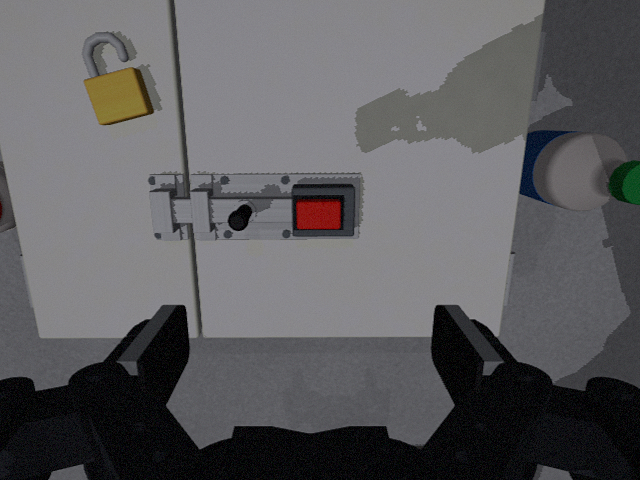

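```bash
python3 -c "
from h import *
from scipy.spatial.transform import Rotation as Ro
grab('wrist','w2');grab('wrist','w2')
s=monitor.observe();R=Ro.from_euler('xyz',s['ee_rot'],degrees=True).as_matrix();print(s['time_s'],s['eef_pos'],R.round(4),s['joint_velocities'].round(1))
d=load('w2');Rc=cv2.Rodrigues(d['r'])[0];C=-Rc.T@d['t'].ravel();print('cam',C,'in tool',R.T@(C-s['eef_pos']))
crop('w2',135,150,375,260,3.3,'w2c')
"
```

```text
1.8833 [ 0.50306824 -0.04506768  0.35150339] [[-0.0012 -0.386  -0.9225]
 [ 0.0024 -0.9225  0.386 ]
 [-1.     -0.0017  0.002 ]] [ 3.  -1.5  3.9  1.   2.   0.9  1. ]
cam [ 0.56939514 -0.06862984  0.48397925] in tool [-0.13261239 -0.0040988  -0.0700103 ]
```

View pics/w2c.png

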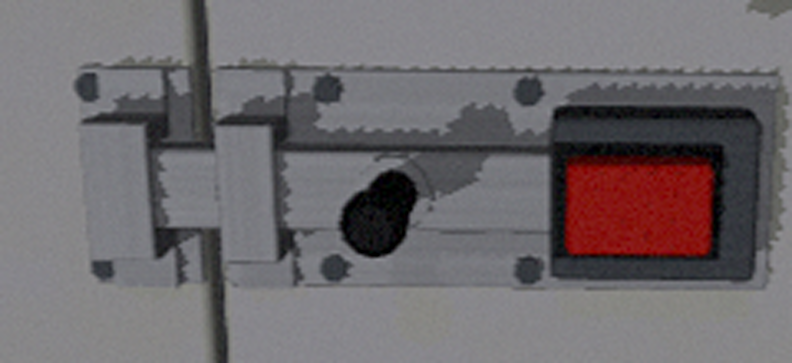

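View pics/w2.png

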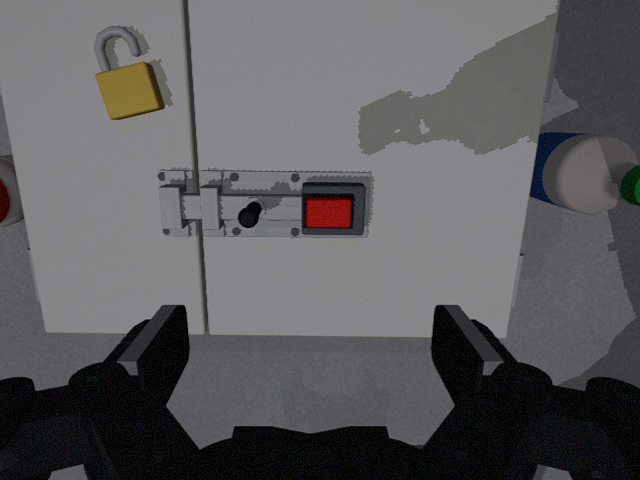

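Emit:
play_rows(motion=[[0,0,0,0,0,0,0.56],[0,0,0,0,0,0,0.56],[0,0,0,0,0,0,0.56],[0,0,0,0,0,0,0.56],[0,0,0,0,0,0,0.56],[0,0,0,0,0,0,0.56],[0,0,0,0,0,0,0.56],[0,0,0,0,0,0,0.56],[0,0,0,0,0,0,0.56],[0,0,0,0,0,0,0.56]], grip_force=40)

```text
time_s: 2.72
eef_pos: [0.5023, -0.049, 0.3523]
ee_rot: [138.2, 90.0, -65.0]
wrist_force: [0.2, -0.3, -0.3]
grip_width: 0.0478
```

```bash
python3 -c "
from h import *
from scipy.spatial.transform import Rotation as Ro
grab('wrist','w3')
s=monitor.observe();R=Ro.from_euler('xyz',s['ee_rot'],degrees=True).as_matrix();print(s['time_s'],s['eef_pos'],R.round(4),s['joint_velocities'].round(1),s['grip_width'])
d=load('w3');Rc=cv2.Rodrigues(d['r'])[0];C=-Rc.T@d['t'].ravel();print('cam',C,'in tool',R.T@(C-s['eef_pos']))
crop('w3',135,150,375,260,3.3,'w3c')
"
```

```text
2.7667 [ 0.50236719 -0.04901612  0.35229937] [[ 0.     -0.3934 -0.9193]
 [ 0.     -0.9193  0.3934]
 [-1.     -0.     -0.    ]] [-0.1  0.   0.   0.   0.2  0.1 -0.1] 0.04819338720186381
cam [ 0.56715186 -0.07658867  0.48502074] in tool [-0.13271985 -0.00014207 -0.07041082]
```

View pics/w3c.png

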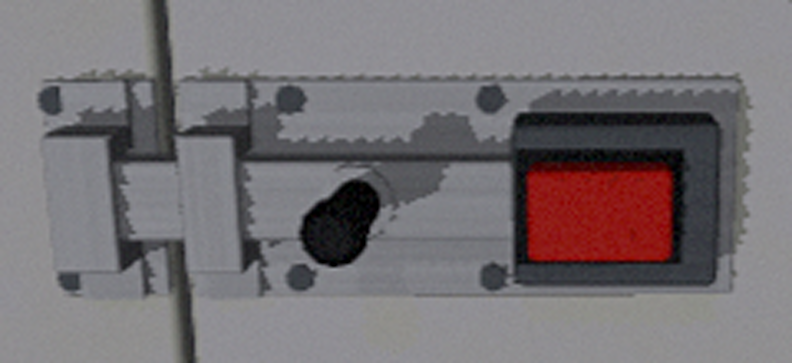

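View pics/w3.png

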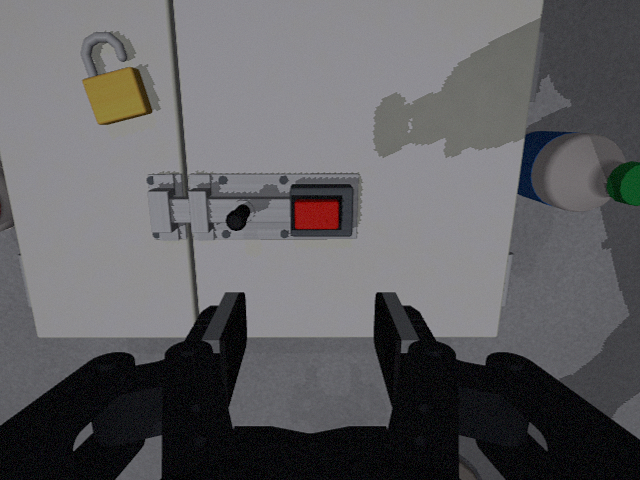

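```bash
python3 -c "
from h import *
c=lambda u,v:(135+u/3.3,150+v/3.3)
ca=onz('w3',c(600,213.5),.177);kn=onz('w3',c(335,232),.197)
print(ca,kn,np.linalg.norm((kn-ca)[:2]))
q=[onz('w3',c(*p),.177) for p in [(527,165),(673,165),(673,262),(525,262)]]
print([np.linalg.norm(q[i]-q[(i+1)%4]).round(4) for i in range(4)])
a=q[0]-q[1];b=q[3]-q[2];print(np.degrees(np.arctan2(a[0],a[1])),np.degrees(np.arctan2(b[0],b[1])))
# baseplate edges
a=onz('w3',c(45,78),.145)-onz('w3',c(742,78),.145);print(np.degrees(np.arctan2(a[0],a[1])))
a=onz('w3',(37,337),.142)-onz('w3',(498,337),.142);print('lid front',np.degrees(np.arctan2(a[0],a[1])))
y=np.array([.3934,.9193]);x=np.array([.9193,-.3934]);tc=np.array([.50237,-.04902])
for n,p in (('catch',ca),('knob',kn)): print(n,'along y',(p[:2]-tc)@y,'along x',(p[:2]-tc)@x)
print(load('w3')['K'])
"
```

```text
[ 0.50143814 -0.05449158  0.177     ] [ 0.52461675 -0.00112405  0.197     ] 0.05818368314098093
[np.float64(0.0336), np.float64(0.0231), np.float64(0.0348), np.float64(0.0231)]
23.124889902684718 23.126957102235533
23.123104775586057
lid front 23.135300911745627
catch along y -0.005396615452874407 along x 0.0012958652235802789
knob along y 0.05278261802290874 along x 0.0016091749831365202
[[410.63161811   0.         309.87062846]
 [  0.         410.63161811 238.5977116 ]
 [  0.           0.           1.        ]]
```

Emit:
play_rows(motion=[[0.008,0.0168,-0.01,0,0,0,0.59],[0.008,0.0169,-0.01,0,0,0,0.59],[0,0,-0.02,0,0,0,0.59],[0,0,-0.02,0,0,0,0.59],[0,0,-0.02,0,0,0,0.59],[0,0,-0.02,0,0,0,0.59],[0,0,-0.02,0,0,0,0.59],[0,0,-0.01,0,0,0,0.59],[0,0,0,0,0,0,0.59],[0,0,0,0,0,0,0.59],[0,0,0,0,0,0,0.59],[0,0,0,0,0,0,0.59]])

```text
time_s: 3.77
eef_pos: [0.5194, -0.0152, 0.2239]
ee_rot: [-158.2, 89.8, -1.3]
wrist_force: [-0.2, 0.3, -0.3]
grip_width: 0.0506
```

```bash
python3 -c "
from h import *
for n in ['scene','side','wrist']: grab(n,n+'4')
s=monitor.observe();print(s)
crop('side4',280,120,480,270,4,'d4');crop('scene4',280,120,400,240,5,'s4')
"
```

```text
{'time_s': 3.9167, 'joint_positions': array([  21.51029402,   16.91181537,  -27.47702972,   92.48121427,
          8.10775368,   72.47974703, -120.5667105 ]), 'joint_velocities': array([ 0.06029267,  0.19363527, -0.03030122,  0.54830001, -0.02957602,
       -0.16560648, -0.03789134]), 'effort': array([-4.89128317e-03, -3.41454113e+01, -3.16451579e+00, -2.25570810e+01,
        1.32553573e-02, -8.82644003e-03,  2.46650352e-04]), 'eef_pos': array([ 0.51895627, -0.01533814,  0.22325933]), 'ee_rot': array([-160.23931541,   89.89112921,   -3.42180235]), 'wrist_force': array([ 0.48541813, -0.52794952, -0.48703385]), 'ft_torque': array([0.0063127 , 0.02172782, 0.00435618]), 'grip_width': 0.05022328991369931}
```

View pics/wrist4.png

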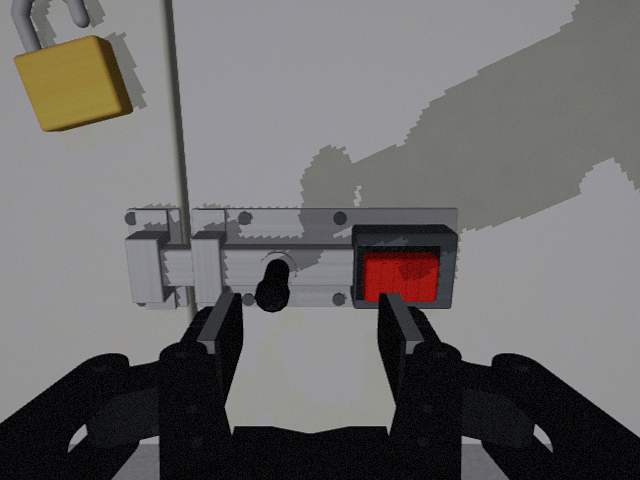

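View pics/d4.png

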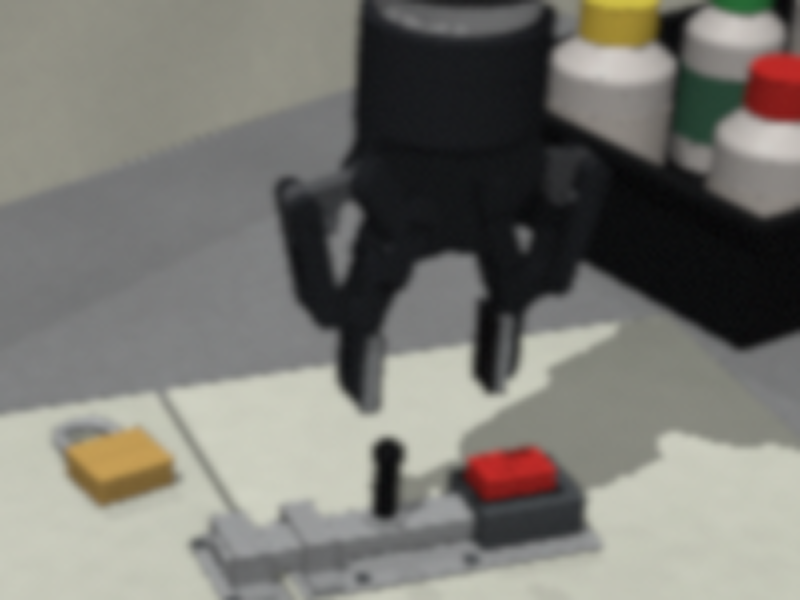

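View pics/s4.png

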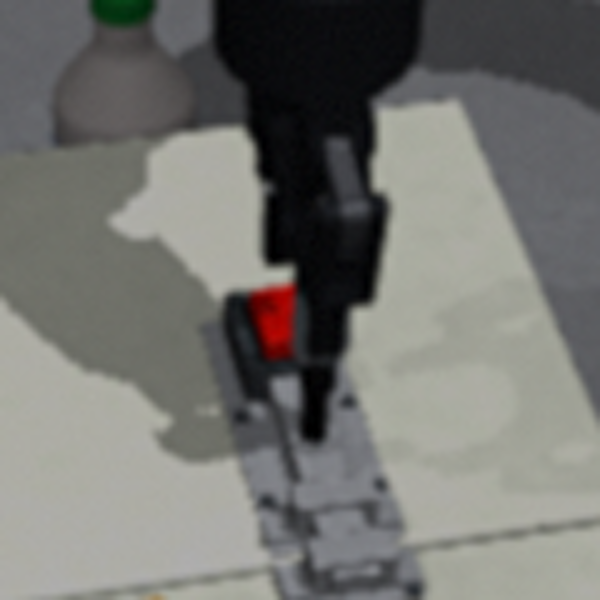

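```bash
python3 -c "
from h import *
from scipy.spatial.transform import Rotation as Ro
s=monitor.observe();R=Ro.from_euler('xyz',s['ee_rot'],degrees=True).as_matrix();t=s['eef_pos'];print(t,R.round(4))
for n,p,z in (('catch',(401,277),.177),('knob',(273,294),.197),('cR',(439.5,277),.177),('cL',(362.5,277),.177)):
    print(n,R.T@(onz('wrist4',p,z)-t))
crop('wrist4',180,200,480,360,2.6,'w4c')
"
```

```text
[ 0.51895627 -0.01533814  0.22325933] [[ 1.900e-03 -3.937e-01 -9.193e-01]
 [-1.000e-04 -9.193e-01  3.937e-01]
 [-1.000e+00 -6.000e-04 -1.800e-03]]
catch [ 0.04623344  0.04235091 -0.00069388]
knob [ 0.02627085 -0.01563691 -0.00079888]
cR [ 0.04622194  0.06030868 -0.00071451]
cL [ 0.04624494  0.0243919  -0.00067324]
```

View pics/w4c.png

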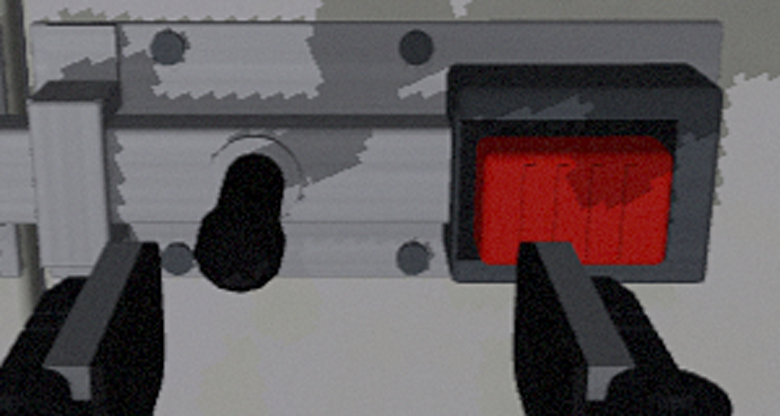

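Emit:
play_rows(motion=[[0,0,-0.008,0,0,0,0.59],[0,0,-0.008,0,0,0,0.59],[0,0,-0.006,0,0,0,0.59],[0,0,0,0,0,0,0.59],[0,0,0,0,0,0,0.59],[0,0,0,0,0,0,0.59]])

```text
time_s: 4.42
eef_pos: [0.5183, -0.0153, 0.2002]
ee_rot: [4.6, 90.0, 161.4]
wrist_force: [0.5, 0.1, -0.3]
grip_width: 0.0505
```

Emit:
play_rows(motion=[[0,0,-0.003,0,0,0,0.59],[0,0,-0.003,0,0,0,0.59],[0,0,0,0,0,0,0.59],[0,0,0,0,0,0,0.59],[0,0,0,0,0,0,0.59]])

```text
time_s: 4.83
eef_pos: [0.5184, -0.0154, 0.1944]
ee_rot: [-171.7, 90.0, -14.9]
wrist_force: [0.4, 0.4, 0.1]
grip_width: 0.0506
```

Emit:
play_rows(motion=[[0,0,-0.003,0,0,0,0.59],[0,0,0,0,0,0,0.59],[0,0,0,0,0,0,0.59],[0,0,0,0,0,0,0.59],[0,0,0,0,0,0,0.59]])

```text
time_s: 5.25
eef_pos: [0.5184, -0.0154, 0.1913]
ee_rot: [149.7, 90.0, -53.5]
wrist_force: [-1.3, -0.1, -0.2]
grip_width: 0.0506
```

Emit:
play_rows(motion=[[0,0,-0.003,0,0,0,0.59],[0,0,0,0,0,0,0.59],[0,0,0,0,0,0,0.59],[0,0,0,0,0,0,0.59]])

```text
time_s: 5.58
eef_pos: [0.5183, -0.0153, 0.1882]
ee_rot: [21.9, 90.0, 178.7]
wrist_force: [-0.6, -0.0, -0.8]
grip_width: 0.0504
```

Emit:
play_rows(motion=[[0,0,-0.002,0,0,0,0.59],[0,0,0,0,0,0,0.59],[0,0,0,0,0,0,0.59],[0,0,0,0,0,0,0.59]])

```text
time_s: 5.92
eef_pos: [0.5183, -0.0154, 0.1863]
ee_rot: [22.3, 90.0, 179.1]
wrist_force: [0.1, -0.4, -0.1]
grip_width: 0.0497
```

```bash
python3 -c "
from h import *
for n in ['side','wrist']: grab(n,n+'5')
crop('side5',300,180,440,280,5.7,'d5');crop('wrist5',180,200,480,400,2.6,'w5c')
"
```

```text
(no output)
```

View pics/d5.png

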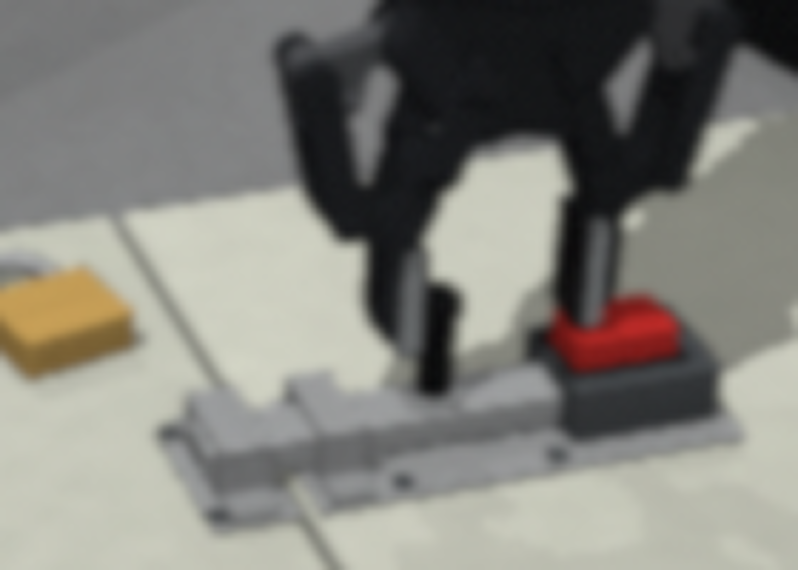

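View pics/w5c.png

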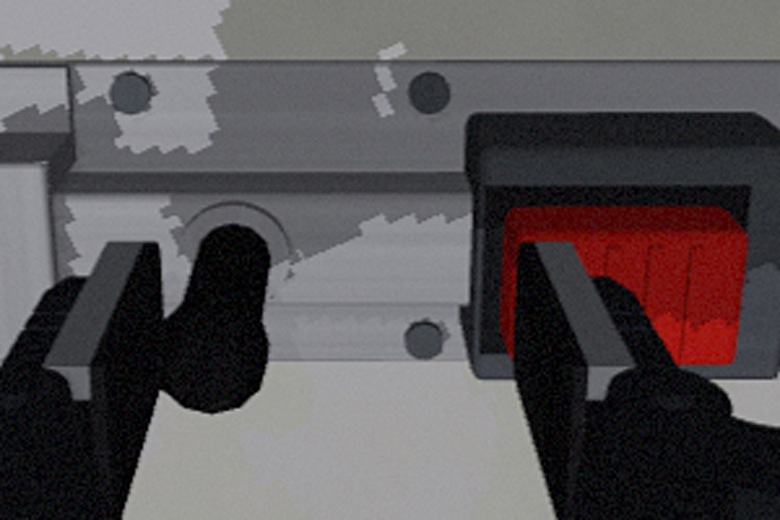

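The left finger is behind the knob and the right finger is over the near end of the plate, just about to touch. I'll keep going down.

Emit:
play_rows(motion=[[0,0,-0.002,0,0,0,0.59],[0,0,0,0,0,0,0.59],[0,0,0,0,0,0,0.59],[0,0,0,0,0,0,0.59]])

```text
time_s: 6.35
eef_pos: [0.5187, -0.0153, 0.1849]
ee_rot: [-162.7, 89.9, -5.8]
wrist_force: [-0.3, 0.3, 3.2]
grip_width: 0.0504
```

Emit:
play_rows(motion=[[0,0,-0.002,0,0,0,0.59],[0,0,0,0,0,0,0.59],[0,0,0,0,0,0,0.59],[0,0,0,0,0,0,0.59]])

```text
time_s: 6.68
eef_pos: [0.5187, -0.0154, 0.1826]
ee_rot: [-160.7, 89.9, -3.8]
wrist_force: [0.1, -0.4, 4.4]
grip_width: 0.0505
```

Emit:
play_rows(motion=[[0,0,-0.002,0,0,0,0.59],[0,0,0,0,0,0,0.59],[0,0,0,0,0,0,0.59],[0,0,0,0,0,0,0.59]])

```text
time_s: 7.02
eef_pos: [0.5187, -0.0153, 0.1806]
ee_rot: [-157.6, 89.9, -0.8]
wrist_force: [-0.5, 1.0, 5.9]
grip_width: 0.0507
```

Emit:
play_rows(motion=[[0,0,-0.002,0,0,0,0.59],[0,0,-0.001,0,0,0,0.59],[0,0,0,0,0,0,0.59],[0,0,0,0,0,0,0.59],[0,0,0,0,0,0,0.59]])

```text
time_s: 7.43
eef_pos: [0.5187, -0.0153, 0.1779]
ee_rot: [-165.9, 89.9, -9.0]
wrist_force: [-0.8, 0.5, 7.3]
grip_width: 0.0503
```

Emit:
play_rows(motion=[[0,0,-0.0015,0,0,0,0.59],[0,0,0,0,0,0,0.59],[0,0,0,0,0,0,0.59],[0,0,0,0,0,0,0.59]])

```text
time_s: 7.77
eef_pos: [0.5188, -0.0153, 0.1766]
ee_rot: [-167.8, 89.9, -11.0]
wrist_force: [-0.4, 0.5, 7.5]
grip_width: 0.0502
```

```bash
python3 -c "
from h import *
for n in ['side','wrist']: grab(n,n+'6')
crop('side6',300,180,440,280,5.7,'d6');crop('wrist6',180,200,480,400,2.6,'w6c')
"
```

```text
(no output)
```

View pics/d6.png

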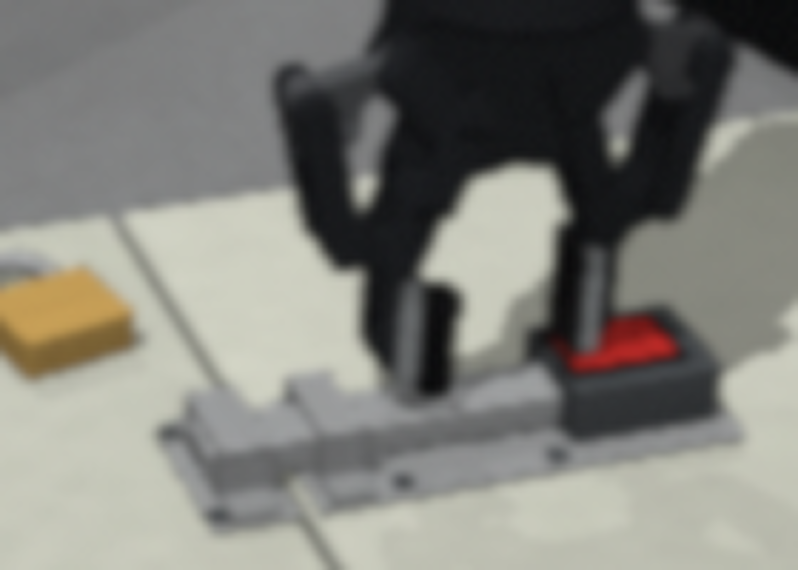

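View pics/w6c.png

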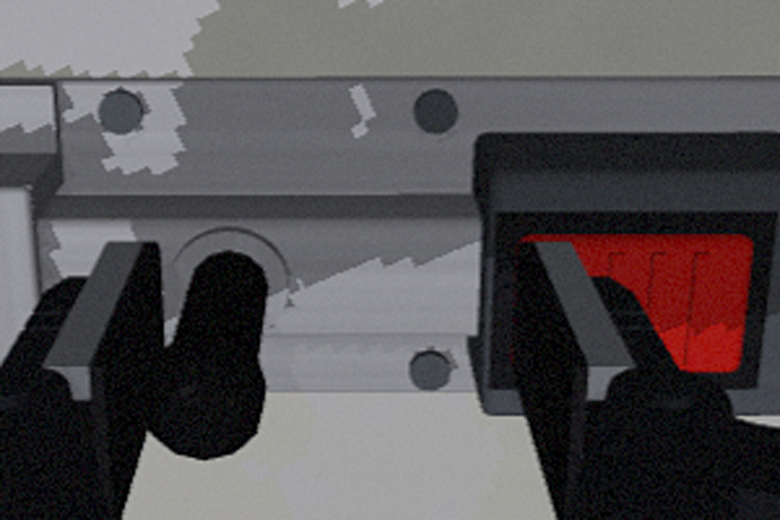

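Emit:
play_rows(motion=[[0,0,-0.001,0,0,0,0.59],[0,0,0,0,0,0,0.59],[0,0,0,0,0,0,0.59],[0,0,0,0,0,0,0.59]])

```text
time_s: 8.2
eef_pos: [0.5188, -0.0153, 0.1759]
ee_rot: [-173.0, 89.9, -16.2]
wrist_force: [-2.2, 0.4, 8.7]
grip_width: 0.0505
```

Emit:
play_rows(motion=[[-0.0004,-0.0009,0,0,0,0,0.59],[-0.0004,-0.0009,0,0,0,0,0.59],[-0.0004,-0.0009,0,0,0,0,0.59],[-0.0004,-0.0009,0,0,0,0,0.59],[0,0,0,0,0,0,0.59],[0,0,0,0,0,0,0.59]])

```text
time_s: 8.7
eef_pos: [0.5186, -0.0156, 0.1763]
ee_rot: [-115.9, 89.6, 41.0]
wrist_force: [2.1, 5.0, 7.4]
grip_width: 0.0505
```

Emit:
play_rows(motion=[[0,0,0,0,0,0,0.59],[0,0,0,0,0,0,0.59],[0,0,0,0,0,0,0.59],[0,0,0,0,0,0,0.59]])

```text
time_s: 9.03
eef_pos: [0.5185, -0.0156, 0.1763]
ee_rot: [-115.4, 89.6, 41.5]
wrist_force: [1.2, 4.1, 7.8]
grip_width: 0.0506
```

```bash
python3 -c "
from h import *
s=monitor.observe();print(s['joint_positions'],s['joint_velocities'].round(2),s['eef_pos'],s['wrist_force'],s['ft_torque'])
for n in ['side','wrist']: grab(n,n+'7')
crop('side7',300,180,440,280,5.7,'d7');crop('wrist7',180,200,480,400,2.6,'w7c')
"
```

```text
[  21.43284586   18.93154635  -27.22123166   96.84838102    9.09967182
   66.1688011  -121.2165641 ] [-0.08 -0.09  0.07 -0.05 -0.03  0.03 -0.  ] [ 0.51854266 -0.01561803  0.17632579] [1.21128115 4.09304291 7.84419867] [ 0.81251072 -0.20071083 -0.01866405]
```

View pics/d7.png

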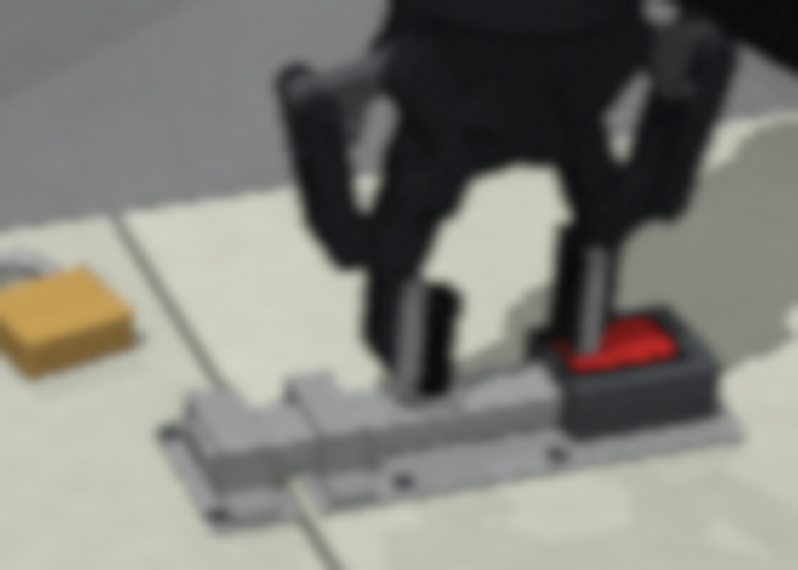

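View pics/w7c.png

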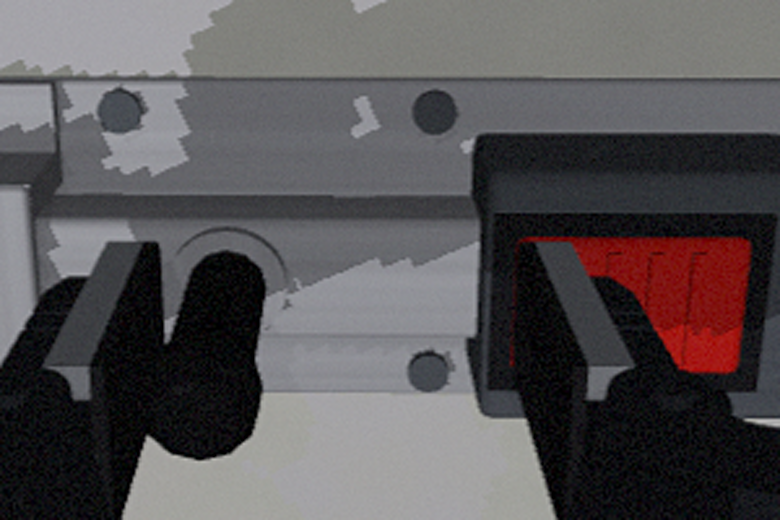

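Emit:
play_rows(motion=[[-0.0004,-0.0009,0,0,0,0,0.59],[-0.0004,-0.0009,0,0,0,0,0.59],[-0.0004,-0.0009,0,0,0,0,0.59],[0,0,0,0,0,0,0.59],[0,0,0,0,0,0,0.59],[0,0,0,0,0,0,0.59]])

```text
time_s: 9.63
eef_pos: [0.5178, -0.0178, 0.1765]
ee_rot: [-117.0, 89.6, 40.0]
wrist_force: [3.0, 5.5, 7.9]
grip_width: 0.0505
```

Emit:
play_rows(motion=[[-0.0004,-0.0009,0,0,0,0,0.59],[-0.0004,-0.0009,0,0,0,0,0.59],[-0.0004,-0.0009,0,0,0,0,0.59],[-0.0004,-0.0009,0,0,0,0,0.59],[0,0,0,0,0,0,0.59],[0,0,0,0,0,0,0.59]])

```text
time_s: 10.13
eef_pos: [0.5165, -0.0209, 0.1765]
ee_rot: [-115.9, 89.5, 41.1]
wrist_force: [2.7, 6.1, 7.0]
grip_width: 0.0505
```

```bash
python3 -c "
from h import *
s=monitor.observe();print(s['eef_pos'],s['wrist_force'],s['ft_torque'],s['grip_width'])
for n in ['side','wrist']: grab(n,n+'8')
crop('side8',300,180,440,280,5.7,'d8');crop('wrist8',180,200,480,400,2.6,'w8c')
"
```

```text
[ 0.51647509 -0.02087579  0.17647271] [2.74766647 6.14254201 6.99065526] [ 1.07826929 -0.49681873  0.02169943] 0.050543555430022376
```

View pics/d8.png

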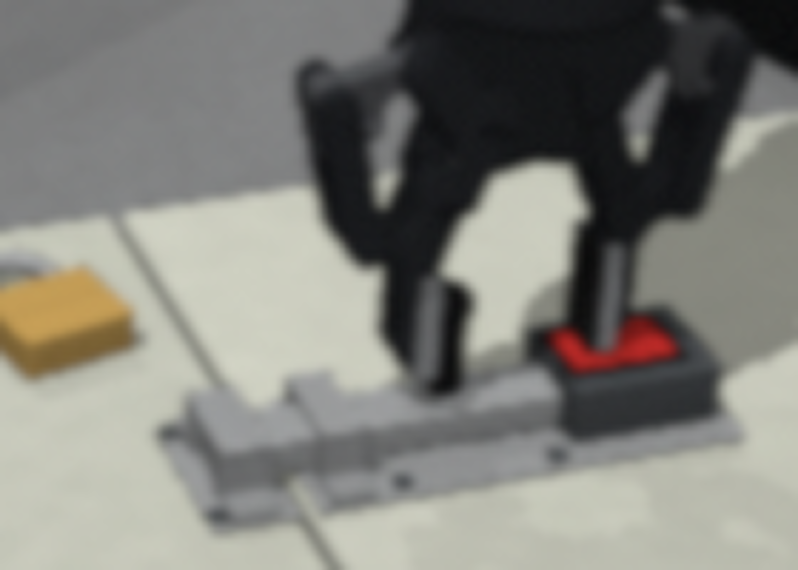

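View pics/w8c.png

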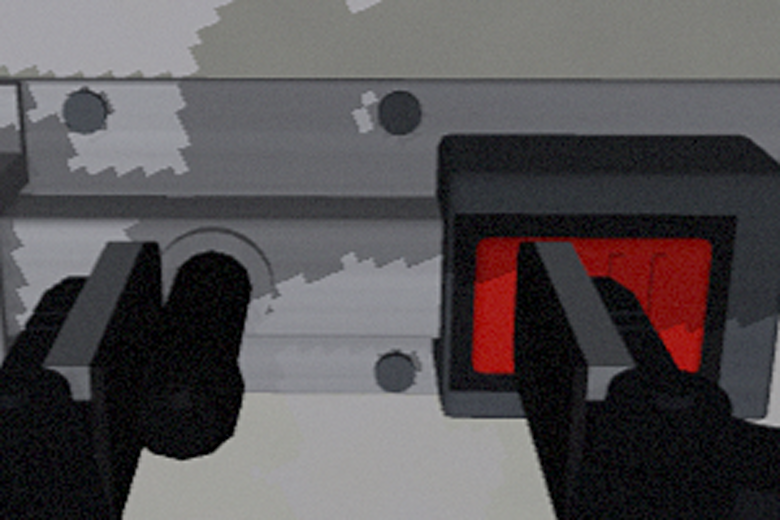

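Emit:
play_rows(motion=[[-0.0004,-0.0009,0,0,0,0,0.585],[-0.0004,-0.0009,0,0,0,0,0.58],[-0.0004,-0.0009,0,0,0,0,0.575],[-0.0004,-0.0009,0,0,0,0,0.57],[-0.0004,-0.0009,0,0,0,0,0.565],[-0.0004,-0.0009,0,0,0,0,0.56],[-0.0004,-0.0009,0,0,0,0,0.555],[-0.0004,-0.0009,0,0,0,0,0.55],[0,0,0,0,0,0,0.55],[0,0,0,0,0,0,0.55]])

```text
time_s: 11.07
eef_pos: [0.5135, -0.0279, 0.1769]
ee_rot: [-118.5, 89.5, 38.5]
wrist_force: [3.2, 6.6, 8.6]
grip_width: 0.0468
```

```bash
python3 -c "
from h import *
s=monitor.observe();print(s['eef_pos'],s['wrist_force'],s['ft_torque'],s['grip_width'])
for n in ['side','wrist']: grab(n,n+'9')
crop('side9',300,180,440,280,5.7,'d9');crop('wrist9',180,200,480,400,2.6,'w9c')
"
```

```text
[ 0.51354201 -0.0279182   0.17685955] [3.16541868 6.62937285 8.55987573] [ 1.19582383 -0.41070595  0.04192646] 0.04681118872869158
```

View pics/d9.png

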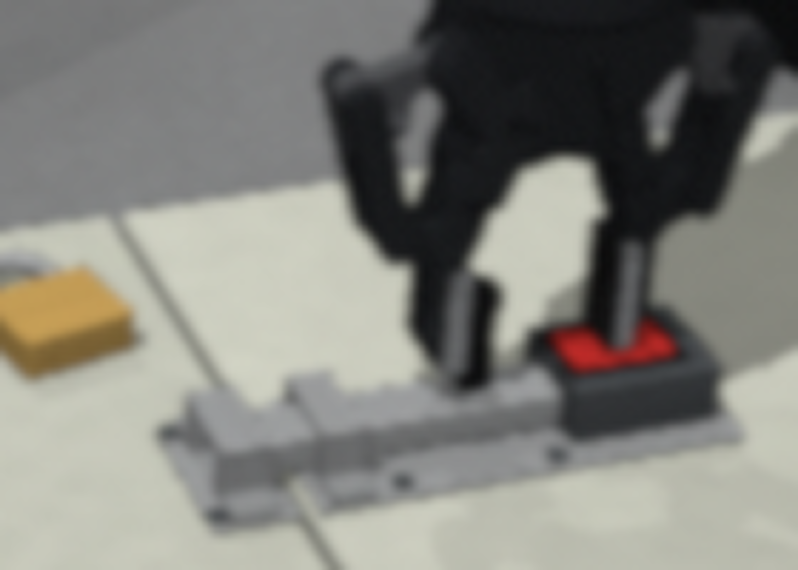

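View pics/w9c.png

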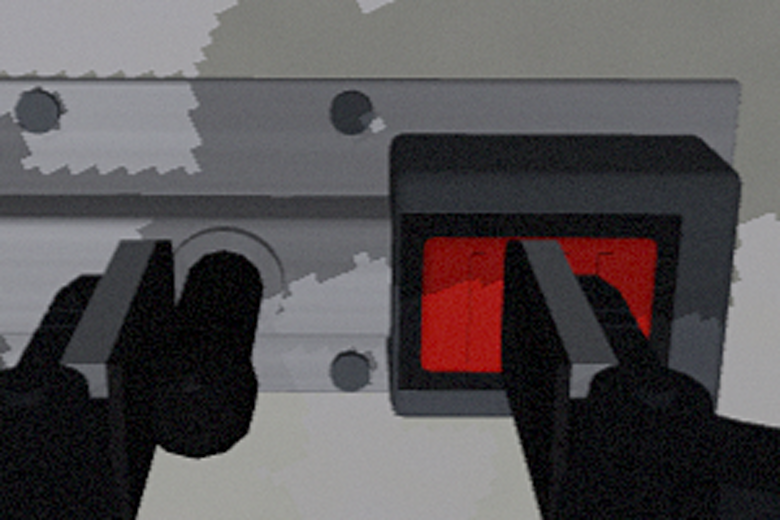

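Emit:
play_rows(motion=[[-0.0004,-0.0009,0,0,0,0,0.547],[-0.0004,-0.0009,0,0,0,0,0.543],[-0.0004,-0.0009,0,0,0,0,0.54],[-0.0004,-0.0009,0,0,0,0,0.537],[-0.0004,-0.0009,0,0,0,0,0.533],[-0.0004,-0.0009,0,0,0,0,0.53],[-0.0004,-0.0009,0,0,0,0,0.53],[-0.0004,-0.0009,0,0,0,0,0.53],[0,0,0,0,0,0,0.53],[0,0,0,0,0,0,0.53]])

```text
time_s: 12.0
eef_pos: [0.5105, -0.0351, 0.177]
ee_rot: [-120.5, 89.5, 36.5]
wrist_force: [2.2, 6.3, 8.8]
grip_width: 0.0452
```

Emit:
play_rows(motion=[[-0.0004,-0.0009,0,0,0,0,0.53],[-0.0004,-0.0009,0,0,0,0,0.53],[-0.0004,-0.0009,0,0,0,0,0.53],[0,0,0,0,0,0,0.53],[0,0,0,0,0,0,0.53]])

```text
time_s: 12.42
eef_pos: [0.5093, -0.0379, 0.177]
ee_rot: [-120.9, 89.5, 36.1]
wrist_force: [2.6, 6.0, 8.5]
grip_width: 0.0451
```

```bash
python3 -c "
from h import *
s=monitor.observe();print(s['eef_pos'],s['wrist_force'],s['ft_torque'],s['grip_width'])
for n in ['side','wrist']: grab(n,n+'10')
crop('side10',300,180,440,280,5.7,'d10');crop('wrist10',180,200,480,400,2.6,'w10c')
"
```

```text
[ 0.50933969 -0.03793612  0.17695327] [2.55186241 5.95110712 8.47759794] [ 1.17837056 -0.47457247  0.03019425] 0.045119992005774406
```

View pics/d10.png

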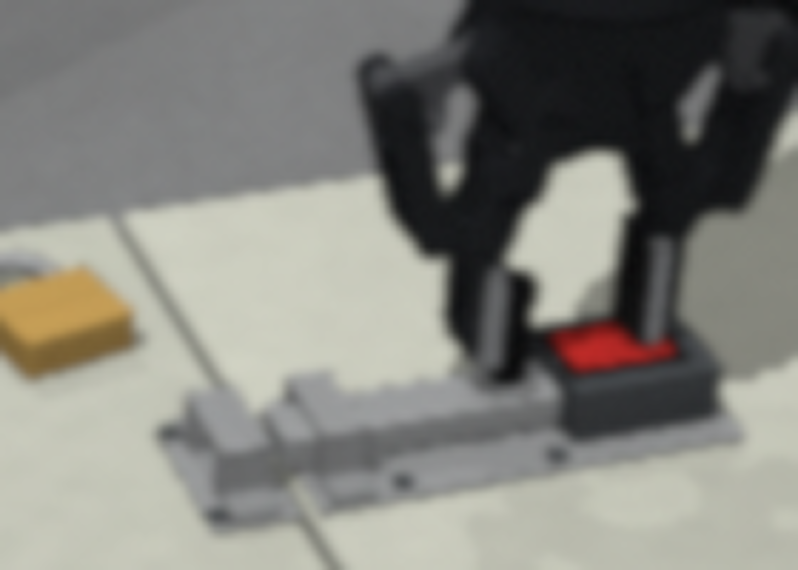

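View pics/w10c.png

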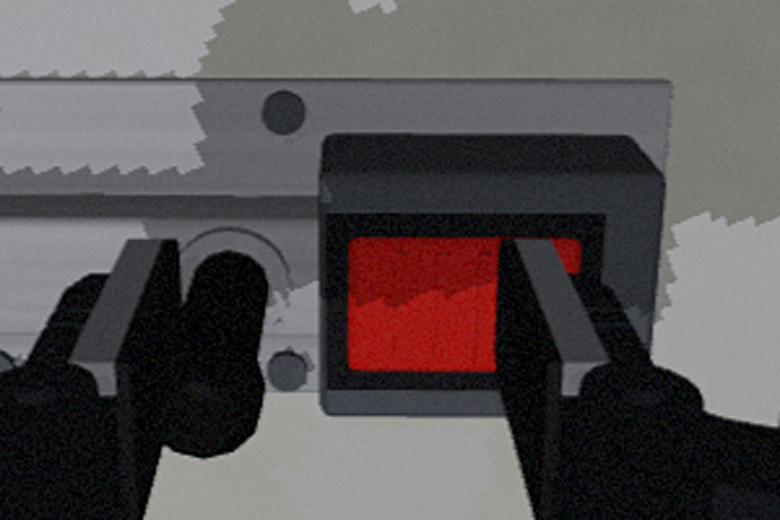

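Emit:
play_rows(motion=[[-0.0004,-0.0009,0,0,0,0,0.53],[-0.0004,-0.0009,0,0,0,0,0.53],[-0.0004,-0.0009,0,0,0,0,0.53],[-0.0004,-0.0009,0,0,0,0,0.53],[0,0,0,0,0,0,0.53],[0,0,0,0,0,0,0.53]])

```text
time_s: 13.02
eef_pos: [0.5078, -0.0416, 0.1769]
ee_rot: [-121.8, 89.5, 35.2]
wrist_force: [2.3, 5.8, 9.4]
grip_width: 0.0449
```

Emit:
play_rows(motion=[[-0.0004,-0.0009,0,0,0,0,0.53],[-0.0004,-0.0009,0,0,0,0,0.53],[0,0,0,0,0,0,0.53],[0,0,0,0,0,0,0.53]])

```text
time_s: 13.35
eef_pos: [0.5071, -0.0431, 0.1769]
ee_rot: [-120.7, 89.4, 36.3]
wrist_force: [2.8, 5.8, 8.6]
grip_width: 0.0453
```

```bash
python3 -c "
from h import *
s=monitor.observe();print(s['eef_pos'],s['wrist_force'],s['ft_torque'],s['grip_width'])
for n in ['side','wrist']: grab(n,n+'11')
crop('side11',300,180,440,280,5.7,'d11');crop('wrist11',180,200,480,400,2.6,'w11c')
"
```

```text
[ 0.50713738 -0.0430571   0.17694506] [2.83515756 5.82285876 8.58058789] [ 1.22422336 -0.49867433  0.02013855] 0.04527355195160232
```

View pics/d11.png

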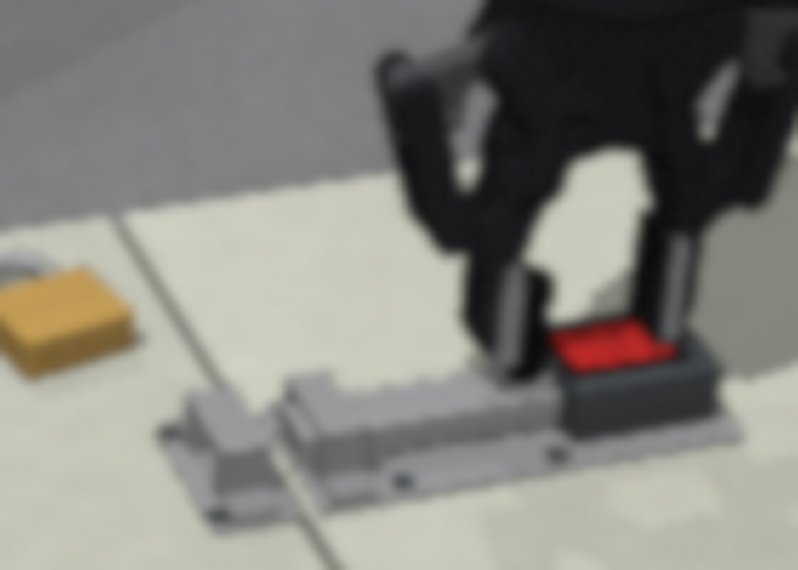

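View pics/w11c.png

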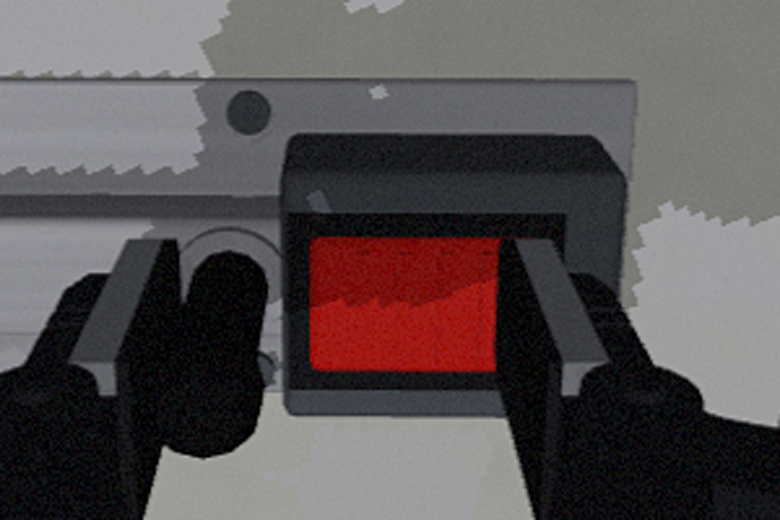

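Emit:
play_rows(motion=[[-0.0004,-0.0009,0,0,0,0,0.53],[-0.0004,-0.0009,0,0,0,0,0.53],[0,0,0,0,0,0,0.53],[0,0,0,0,0,0,0.53]])

```text
time_s: 13.78
eef_pos: [0.5071, -0.0431, 0.177]
ee_rot: [-116.9, 89.3, 40.2]
wrist_force: [5.9, 9.5, 8.0]
grip_width: 0.0451
```

Emit:
play_rows(motion=[[-0.0004,-0.0009,0,0,0,0,0.53],[-0.0004,-0.0009,0,0,0,0,0.53],[0,0,0,0,0,0,0.53],[0,0,0,0,0,0,0.53]])

```text
time_s: 14.12
eef_pos: [0.507, -0.0432, 0.177]
ee_rot: [-114.1, 89.1, 43.1]
wrist_force: [6.3, 10.6, 5.8]
grip_width: 0.045
```

```bash
python3 -c "
from h import *
s=monitor.observe();print(s['eef_pos'],s['wrist_force'],s['ft_torque'],s['grip_width'])
for n in ['side','wrist']: grab(n,n+'12')
crop('wrist12',180,200,480,400,2.6,'w12c')
"
```

```text
[ 0.50704075 -0.04317156  0.17703014] [ 6.32265922 10.64370177  5.82370307] [ 2.0881382  -1.13982277 -0.07516078] 0.04501234340953047
```

View pics/w12c.png

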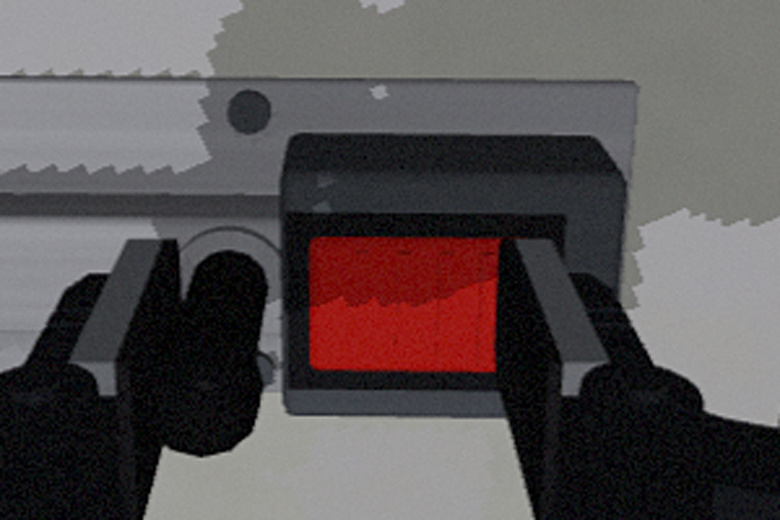

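The bolt is against its stop: the lateral force rose and the hand stopped moving. The catch is still down. I'll relax the pull, open a little to clear the knob, and lift straight up.

Emit:
play_rows(motion=[[0.0008,0.0018,0,0,0,0,0.53],[0.0008,0.0018,0,0,0,0,0.55],[0,0,0,0,0,0,0.58],[0,0,0,0,0,0,0.58],[0,0,0.003,0,0,0,0.58],[0,0,0.003,0,0,0,0.58],[0,0,0.003,0,0,0,0.58],[0,0,0.003,0,0,0,0.58],[0,0,0.004,0,0,0,0.58],[0,0,0,0,0,0,0.58],[0,0,0,0,0,0,0.58]])

```text
time_s: 15.13
eef_pos: [0.5039, -0.0442, 0.19]
ee_rot: [-62.6, 89.7, 94.4]
wrist_force: [1.0, 5.2, 0.9]
grip_width: 0.0492
```

```bash
python3 -c "
from h import *
s=monitor.observe();print(s['eef_pos'],s['wrist_force'],s['grip_width'])
for n in ['side','wrist']: grab(n,n+'13')
crop('wrist13',180,200,480,400,2.6,'w13c');crop('side13',300,180,440,280,5.7,'d13')
"
```

```text
[ 0.50393626 -0.04423694  0.19000003] [1.03133956 5.2195157  0.94011998] 0.04920508896712795
```

View pics/w13c.png

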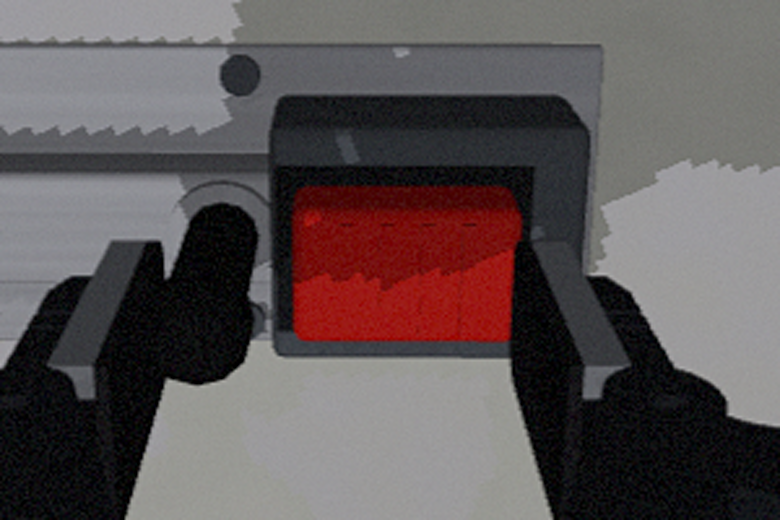

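View pics/d13.png

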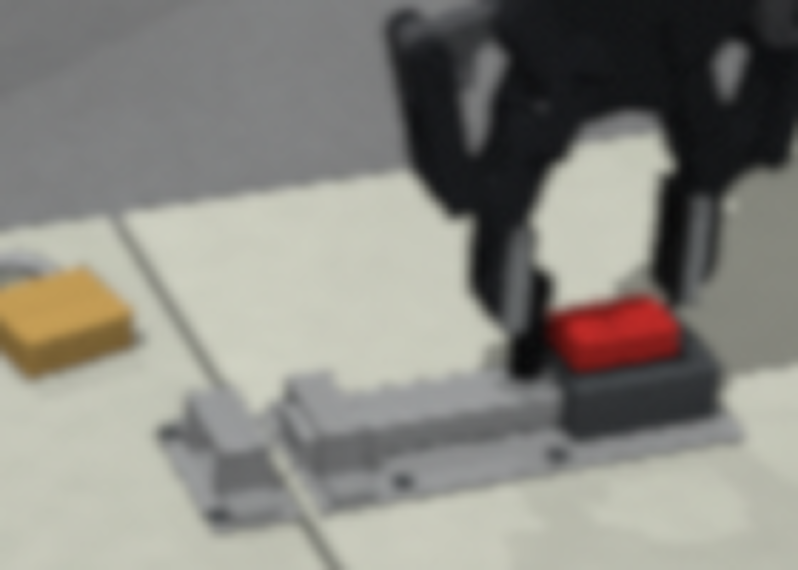

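The catch has sprung up, but the finger still leans on the knob with about 5 N. I'll ease off towards +y, then go up.

Emit:
play_rows(motion=[[0.0012,0.0028,0,0,0,0,0.6],[0.0012,0.0028,0,0,0,0,0.6],[0,0,0,0,0,0,0.6],[0,0,0,0,0,0,0.6]])

```text
time_s: 15.57
eef_pos: [0.5058, -0.0426, 0.1902]
ee_rot: [41.5, 89.9, -161.7]
wrist_force: [-1.6, -0.2, 0.5]
grip_width: 0.0513
```

Emit:
play_rows(motion=[[0,0,0.01,0,0,0,0.6],[0,0,0.015,0,0,0,0.6],[0,0,0.025,0,0,0,0.6],[0,0,0.03,0,0,0,0.6],[0,0,0.03,0,0,0,0.6],[0,0,0.03,0,0,0,0.6],[0,0,0.02,0,0,0,0.6],[0,0,0,0,0,0,0.6],[0,0,0,0,0,0,0.6],[0,0,0,0,0,0,0.6],[0,0,0,0,0,0,0.6],[0,0,0,0,0,0,0.6]])

```text
time_s: 16.57
eef_pos: [0.5056, -0.0424, 0.3495]
ee_rot: [20.9, 89.8, 177.7]
wrist_force: [0.6, 0.1, 0.6]
grip_width: 0.0515
```

```bash
python3 -c "
from h import *
s=monitor.observe();print(s['eef_pos'],s['wrist_force'],s['grip_width'],abs(s['joint_velocities']).max())
for n in ['side','wrist','scene']: grab(n,n+'14')
"
```

```text
[ 0.50560143 -0.0423929   0.34946274] [0.56770329 0.05757852 0.62873837] 0.0514555483751301 0.30750586198872887
```

View pics/wrist14.png

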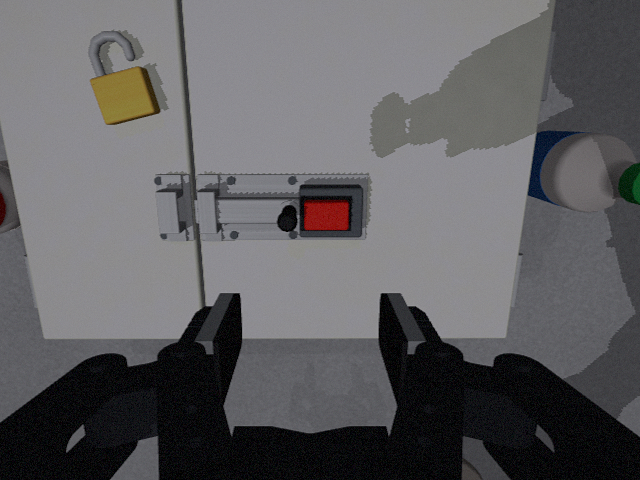

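View pics/side14.png

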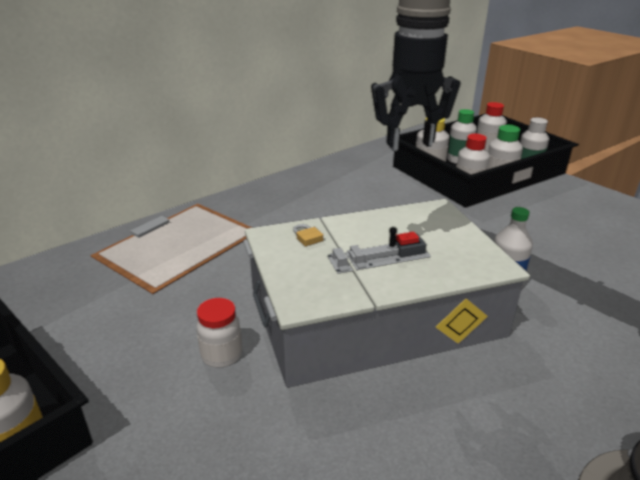

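Quick numeric check of the knob-to-catch distance, then I'll hand in.

```bash
python3 -c "
from h import *
a=onz('wrist14',(327,215),.177);k=onz('wrist14',(287.5,219.5),.197);print(np.linalg.norm((a-k)[:2]))
print(arm.job_done())"
```

```text
0.029044184072489657
the job is handed in; nothing more can be done
None
```

The bolt is drawn fully back and the catch has sprung up to lock it open. I handed the job in at about 16.6 s of the 42 s allowed; no verdict was reported.

**What I did:** I pressed the red catch down with one fingertip, with about 8 N at the bottom of its travel. Keeping it down, I drew the bolt back with the other fingertip behind the knob until it met its stop. I then eased off, lifted clear and left the gripper well above the chest.

**Last checks:**
- **Bolt:** the knob measured 29.0 mm from the catch, against 58–59 mm when shut, so the bolt moved about 30 mm.
- **Catch:** the pictures taken once the fingers had lifted show it up.
- **Padlock, bottle and jar:** they look unmoved in the last side and wrist pictures, but I did not measure them.
- **Robot:** the wrist force was under 1 N with the gripper clear.

**What disagreed:** at the start the scene and side cameras placed the chest about 1 cm apart, so I aimed from the wrist camera instead. While I was lifting off, a finger still leaned on the knob with about 5 N, which I eased off before going up.

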